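# Build up the spindle of a banding wheel

### The arm

A 6-joint arm with a two-finger parallel gripper is mounted at the origin on the work surface. World frame = base frame: x ahead of the robot, y to its left, z up, the work surface at z = 0. Lengths are in m, angles in degrees, forces in N, time in s.
With the tool pointing down it reaches from about 0.3 to 0.75 m from the base axis. Payload 8.5 kg.
Tool frame: the origin (TCP) lies at the centre of the arm's flange, where the gripper is bolted on; the fingertips stand 173 mm ahead of it and the grasp point (between the pads) lies env.pinch_z ahead of it (env.pinch_z is the distance from the TCP to the grasp point, in m); z points along the fingers, y is the line along which they close (so a half turn about z gives the same grasp; the last joint's range is limited). The gripper opens to 85 mm and grips with 20 to 120 N. Pads are 22 mm wide; open, the fingers measure 114 mm over their backs; the gripper's body (76 mm by 85 mm) begins 54 mm behind the grasp point. The pads swing forward as they close: fully open they stand 13 mm farther back than shut.
Start: joints at [-88.31, 21.807, 74.336, -0, 83.858, -12.336], TCP at [0.133, -0.534, 0.405] pointing down, gripper open.
Joint ranges: [-178.18, 178.18], [-50.72, 133.34], [12.68, 142.11], [-81.47, 261.47], [9.98, 163.14], [-165.26, 165.26]. Speed limits (degrees/s): [136.94, 136.94, 180, 180, 180, 180].

### API

Orientations are given as a 3x3 rotation matrix whose columns are the frame's x, y, z axes.
In Python, from rig import env, get_image, job, spotter gives the robot as it stands. The module is installed in compiled form; this text tells all that it offers.
- The arm moves only by the shell command python3 -m creep 'ROWS' [FORCE]. ROWS is text: rows parted by semicolons, each of 7 numbers parted by spaces: the turn, a rotation vector about the tool's x, y, z in units of 8 degrees (1.0 is 8 degrees), then the shift along the tool's x, y, z in units of 30 mm (1.0 is 30 mm), then the finger opening in mm, from 0 to 85.4. A call has 1 to 12 rows; each row is the pose to reach, as a shift and turn from the pose commanded when the call began, along the tool's axes at that moment; what a row does not reach only later rows make up. A row lasts 1/10 s, in which the tool goes at most 50 mm and 8.59 degrees, less where a joint would pass 70% of its speed; a pose out of reach is approached as far as the arm can. A call with a gripper value outside its range is refused whole. The fingers move at their own pace and stop on an object; FORCE is the grip in N (left out, the last holds). Time passes only in rows, so rows that repeat a pose let the fingers close. It gives the time, the measured TCP pose, the force, the opening and the grip force at its end, in the units of the state.
- env.observe(): the state, without advancing time (a new reading comes with each control period).
- get_image(name): name is "scene" or "top" or "wrist"; returns a dict with "image" (480x640x3 uint8, blue, green, red), "depth" (480x640 float32, m along the optical axis (not along the pixel's ray), 0 where there is no reading), "intrinsics" (3x3 intrinsics, pixels), "D" ([k1, k2, p1, p2, k3] as OpenCV has them; the pictures are not rectified), "view" (4x4, takes a point from world to camera coordinates). Camera axes: x right, y up, looking along -z (the intrinsics and any distortion apply to the point x, -y, -z); pixel columns grow to the right and rows downward; lengths in m; the calibration is good to about 2 mm. A picture is of the moment at which its call begins.
- job.close_job(): hands the job in; it is judged then, once.
Trained networks look in a picture, given as the dict that the camera call returned (one of the last four; its "shot" number tells which), for a name from the list of things; names that differ only in an ending like _2 or _b are one class to them, and where a whole thing is asked for, a point or a joint stands for the part that bears it (a point fixed in the world has none). Each returns a list of dicts, best first, with "p" (0 to 1); they miss things now and then, are a little off and sometimes report something else, mostly with a low value. They report only what shows in the picture. A call takes as long as a camera call. They do not tell look-alikes from the thing itself.
- spotter.boxes_of(label, picture): "xy" ([column, row] in pixels, amid what is visible of it).
The state is a dict: "time_s": time; "q": joint angles; "qvel": joint speeds; "joint_efforts": joint torques, N m; "position": TCP position; "tool_rot": TCP orientation; "ft_force": force on the tool from outside, world axes, zero at the start; "wrist_torque": the same for the moment, N m; "grip_width": finger opening in m; "gripper_force": force on a finger pad.
Only numpy, scipy, OpenCV 4.12 (cv2) and the standard library are available. Lean on these libraries where they do the work, as an engineer would, in place of code of your own. Each camera call takes 0.05 s, during which the arm holds its last target. There are 200 camera calls.

### The job

Get the banding wheel's green foot ready for its head: thread the dark spacer, then the brass washer, then the blue bushing (flange down) onto the upright spindle, each fully home on the one below. The bushing's square hole goes over the square end of the spindle, which may stand at any angle: rest it lightly on top and turn it until it drops on, never force anything down (keep well under 25 N). Leave all three released, and leave the bowl, paint jar and brush where they are.

Things in the scene. Friction and masses are not known exactly. Their poses are not given: they have to be found in the camera images.
- base: Green foot of a banding wheel, fixed to the table: disc 130 mm across, 10 mm high at the rim, rising as a cone to 19 mm, then a dark steel boss 40 mm across up to 26 mm. Origin: centre of its underside on the table, z up along the spindle that stands on it. Pressing a part or the fingers on foot or spindle with more than 25 N damages it.
- seat (a point): Point on the spindle axis at the top of the boss, 26 mm above the table, where the spacer's underside comes to rest. Seated, the undersides lie above it by: spacer 0, washer 20 mm, bushing 26 mm. From here the bright steel spindle is round, 17 mm across, up to 50 mm above the table, and square above that.
- spindle_top (a point): Top of the spindle on its axis, 71.5 mm above the table. Square end 12 mm across flats from 50 mm up, top 1.5 mm tapered to 9.6 mm. The spindle turns about its axis with a friction of 0.06 N m: it stays put when a part is turned lightly on top of it. The square's angle varies and is not measured: the yaw given here is the foot's.
- spacer: Dark steel spacer tube, 32 mm outside, 19.4 mm bore, 20 mm high, about 60 g, standing upright on the table. Origin: centre of its underside; z along the bore.
- washer: Flat brass thrust washer, 40 mm outside, 19.4 mm bore, 6 mm thick, about 40 g, lying flat on the table. Origin: centre of its underside; z along the bore.
- bushing: Blue plastic bushing, 24 mm high, about 50 g: square block 30 mm across with a round flange 42 mm across, 6 mm high, at the bottom; square through-hole 13.5 mm across, sides parallel to the block's. Stands flange down. Origin: centre of its underside; z along the bore, x and y along the block's sides. Drops over the spindle's square only when turned to within about 7 degrees of it.
- bowl: Bystander: small white bowl, 96 mm across, 42 mm high; origin under its centre.
- paintjar: Bystander: amber jar with a blue cap, 46 mm across, 55 mm high; origin under its centre.
- brush: Bystander: thin paint brush lying along its x, about 190 mm long, 10 mm high; origin under its handle, 40 mm handle-side of the ferrule's start.
Not all that is in view belongs to the job. Leave any red look-alike of the bushing alone. Several things have the shape of the base; the one meant has the colours described above.

How it is judged:
By the outcome, as a careful person would: the job done as asked, in the order asked, and still so for the second after the job is handed in, with the robot touching nothing.
It also fails if it takes over 72 s, if anything falls off the work surface, if the arm or the gripper's body presses on something with over 40 N, if the wrist force passes 120 N, or if a joint passes its speed limit or range.

## Working session

There is one attempt and no reset: what is moved stays moved. The work goes in short steps, Python scripts to look and compute and a shell command to move; the robot and the scene stay as the last step left them, time stands still between calls to the robot, and variables do not carry over. Pictures are saved under pics/ and viewed, at most 12 in all, crops included, and the job is handed in when it is done.

```bash
mkdir -p pics; cat > h.py <<'E'
import numpy as np, cv2
from rig import env, get_image, job, spotter
def unproj(p,uv,z=None):
    K,D,V=p["intrinsics"],np.array(p["D"]),np.array(p["view"])
    n=cv2.undistortPoints(np.array([[uv]],float),K,D)[0,0]
    d=np.array([n[0],-n[1],-1.0]); R=V[:3,:3]; t=V[:3,3]
    o=-R.T@t; w=R.T@d
    if z is None:
        s=p["depth"][int(round(uv[1])),int(round(uv[0]))]
    else: s=(z-o[2])/w[2]
    return o+s*w
def proj(p,X):
    V=np.array(p["view"]); c=V[:3,:3]@np.asarray(X)+V[:3,3]
    q,_=cv2.projectPoints(np.array([[c[0],-c[1],-c[2]]]),np.zeros(3),np.zeros(3),p["intrinsics"],np.array(p["D"]))
    return q[0,0]
E
python3 - <<'E'
from h import *
print(env.pinch_z); s=env.observe(); print(s["position"],s["tool_rot"],s["grip_width"],s["time_s"])
for n in ["top","scene"]:
    p=get_image(n); cv2.imwrite(f"pics/{n}0.png",p["image"])
    for l in ["base","spacer","washer","bushing","bowl","paintjar","brush"]:
        for b in spotter.boxes_of(l,p)[:4]:
            if b["p"]>.2: print(n,l,np.round(b["xy"]),round(b["p"],2),np.round(unproj(p,b["xy"]),3))
E
```

```text
0.1547
[ 0.13330444 -0.5335488   0.40409377] [[ 9.70177123e-01  2.42397092e-01 -2.60418948e-05]
 [ 2.42396848e-01 -9.70175985e-01  1.52492479e-03]
 [ 3.44372114e-04 -1.48575962e-03 -9.99998837e-01]] 0.08557746078264349 0.0
top base [308. 255.] 0.82 [ 0.527 -0.008  0.065]
top base [407. 213.] 0.74 [ 0.619 -0.231  0.047]
top washer [393. 277.] 0.76 [ 0.476 -0.202  0.009]
top bushing [191. 249.] 0.69 [ 0.548  0.271 -0.003]
top bushing [162. 279.] 0.57 [0.479 0.329 0.03 ]
top bushing [231. 236.] 0.47 [0.576 0.171 0.024]
top bowl [275. 168.] 0.65 [0.736 0.07  0.007]
top paintjar [397. 272.] 0.55 [ 0.489 -0.212 -0.001]
top brush [481. 229.] 0.68 [ 0.585 -0.412  0.008]
scene base [347. 244.] 0.87 [ 0.538 -0.002  0.024]
scene base [232. 217.] 0.81 [ 0.636 -0.228  0.025]
scene spacer [469. 258.] 0.5 [0.406 0.204 0.009]
scene spacer [313. 336.] 0.35 [0.724 0.061 0.004]
scene washer [291. 181.] 0.59 [ 0.475 -0.207 -0.001]
scene bushing [459. 332.] 0.7 [ 0.546  0.268 -0.003]
scene bushing [410. 316.] 0.61 [ 0.578  0.178 -0.003]
scene bushing [514. 328.] 0.56 [0.476 0.344 0.   ]
scene bowl [314. 337.] 0.88 [0.724 0.064 0.006]
scene paintjar [251. 266.] 0.61 [ 0.702 -0.107  0.055]
scene brush [186. 173.] 0.74 [ 0.609 -0.405  0.007]
```

View pics/top0.png

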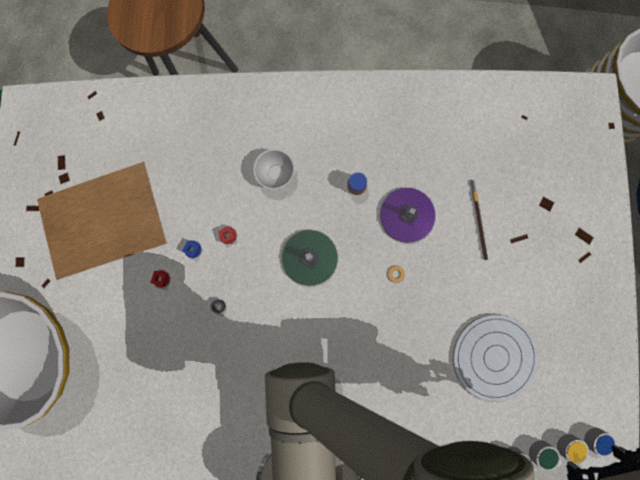

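View pics/scene0.png

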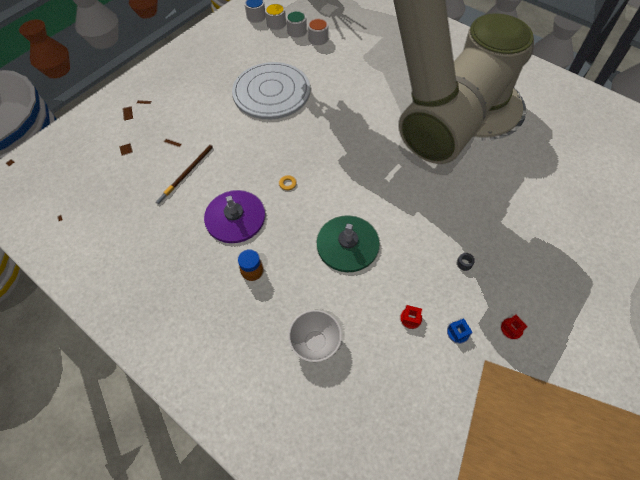

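Top view: the green foot is at (308,257) and the purple look-alike at (407,214). The dark spacer is at (218,306), the brass washer at (396,273) and the blue bushing at (192,248). Red look-alike bushings are at (228,235) and (160,279). The blue paint-jar cap at (357,183) could also pass for the bushing. By colour I choose the green foot, the blue bushing and the dark ring, and check each in a close crop.

```bash
python3 - <<'E'
from h import *
p=get_image("top"); im=p["image"]; P=get_image("scene"); 
def cr(im,c,r=40): 
    x,y=c; return cv2.resize(im[y-r:y+r,x-r:x+r],(260,260),interpolation=cv2.INTER_CUBIC)
a=np.hstack([cr(im,c) for c in [(308,257),(218,300),(396,273)]]);b=np.hstack([cr(P["image"],c) for c in [(347,243),(465,258),(459,330)]])
cv2.imwrite("pics/crop1.png",np.vstack([a,b]))
def blob(p,c,r,f,z):
    x,y=c; w=p["image"][y-r:y+r,x-r:x+r].astype(int); B,G,R=w[...,0],w[...,1],w[...,2]
    m=f(B,G,R).astype(np.uint8); n,l,s,ce=cv2.connectedComponentsWithStats(m)
    i=1+np.argmax(s[1:,4]); uv=ce[i]+[x-r,y-r]; print(np.round(uv,1),s[i],np.round(unproj(p,uv,z),4))
g=lambda B,G,R:(G>R*1.4)&(G>B*1.05)
o=lambda B,G,R:(R>B*1.6)&(R>120)
bl=lambda B,G,R:(B>R*2)&(B>G*1.5)
dk=lambda B,G,R:(B+G+R<200)
for q,cs in ((p,[(308,257),(396,273),(192,248),(218,306)]),(P,[(347,243),(288,183),(459,330),(466,261)])):
    for c,r,f,z in zip(cs,[40,18,20,13],[g,o,bl,dk],[.012,.006,.012,.012]): blob(q,c,r,f,z)
q=get_image("wrist"); print(np.linalg.inv(q["view"]).round(3),q["intrinsics"])
E
```

```text
[330.4 266.7] [56 37 13 23 65] [ 0.5022 -0.0572  0.012 ]
[395.7 273.7] [ 10  11  16  17 147] [ 0.484  -0.2078  0.006 ]
[191.8 248.7] [ 11  13  18  17 192] [0.5476 0.2648 0.012 ]
[217.4 306.2] [ 6  7 14 14 98] [0.4146 0.2037 0.012 ]
[347.4 244.5] [  10   13   62   56 2401] [ 0.5333 -0.0046  0.012 ]
[287.1 181.9] [  9  10  17  15 148] [ 0.4864 -0.2083  0.006 ]
[459. 331.] [  9   9  24  24 391] [0.5512 0.2662 0.012 ]
[465.5 261.6] [  4   5  17  18 191] [0.4186 0.2032 0.012 ]
[[ 0.242  0.921  0.305  0.212]
 [-0.97   0.23   0.076 -0.515]
 [-0.    -0.315  0.949  0.373]
 [ 0.     0.     0.     1.   ]] [[369.91927478   0.         318.83088041]
 [  0.         369.91927478 247.32692639]
 [  0.           0.           1.        ]]
```

View pics/crop1.png

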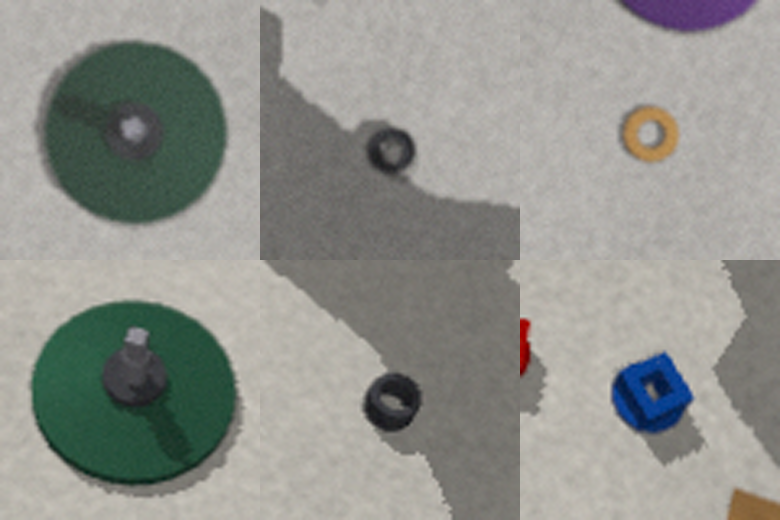

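The crops confirm the green foot, the dark ring, the brass washer and the blue bushing with the red one beside it. The spacer is at about (0.416, 0.204), so I go above it.

```bash
python3 -m creep '0 0 0 13.8 -11.5 3 55;0 0 0 13.8 -11.5 3 55;0 0 0 13.8 -11.5 3 55;0 0 0 13.8 -11.5 3 55;0 0 0 13.8 -11.5 3 55;0 0 0 13.8 -11.5 3 55;0 0 0 13.8 -11.5 3 55;0 0 0 13.8 -11.5 3 55;0 0 0 13.8 -11.5 3 55;0 0 0 13.8 -11.5 3 55;0 0 0 15.1 -21.5 4.5 55;0 0 0 15.1 -21.5 4.5 55' 30; python3 - <<'E'
from h import *
s=env.observe();print(s["q"],s["position"],s["tool_rot"],s["grip_width"])
E
```

```text
time_s: 2.15
position: [0.4223, -0.0349, 0.3066]
tool_rot: [[0.97, 0.242, 0.0], [0.242, -0.97, -0.0], [0.0, 0.0, -1.0]]
ft_force: [0.3, -0.4, -0.7]
grip_width: 0.0552
gripper_force: 0.0
[-2.08199930e+01  1.57990831e+01  1.02329032e+02  5.51659451e-03
  6.18532601e+01  5.51458768e+01] [ 0.42225587 -0.03485239  0.30659158] [[ 9.70162402e-01  2.42455772e-01  3.34016246e-04]
 [ 2.42455797e-01 -9.70162453e-01 -3.61868153e-05]
 [ 3.15276319e-04  1.16091263e-04 -9.99999944e-01]] 0.055175985727253
```

```bash
python3 -m creep '0 0 0 1.73 -7.75 1.2 55;0 0 0 1.73 -7.75 1.2 55;0 0 0 1.73 -7.75 1.2 55;0 0 0 1.73 -7.75 1.2 55;0 0 0 1.73 -7.75 1.2 55;0 0 0 1.73 -7.75 1.2 55;0 0 0 1.73 -7.75 1.2 55'; python3 - <<'E'
from h import *
p=get_image("wrist"); cv2.imwrite("pics/w1.png",p["image"])
for b in spotter.boxes_of("spacer",p): print(b, unproj(p,b["xy"],.01))
print(proj(p,[.416,.2035,.01]))
s=env.observe();print(s["position"])
E
```

```text
time_s: 2.85
position: [0.4159, 0.202, 0.2709]
tool_rot: [[0.97, 0.244, -0.0], [0.244, -0.97, -0.0], [-0.0, 0.0, -1.0]]
ft_force: [-0.1, -0.4, 0.8]
grip_width: 0.0547
gripper_force: 0.0
{'xy': [319.1, 259.8], 'p': 0.94} [0.41283914 0.19955732 0.01      ]
[314.46363432 254.04951469]
[0.41624189 0.20069319 0.27111689]
```

View pics/w1.png

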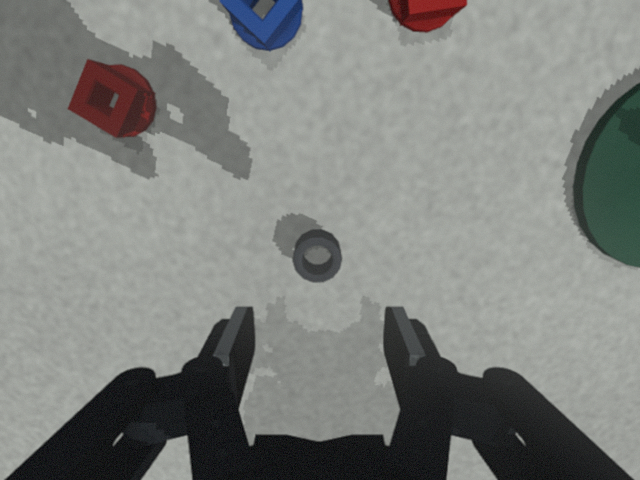

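The view shows the spacer ring at about (317,256), between the fingers as planned. The blue bushing is at (262,15) and the red ones at (112,98) and (428,10). I descend and grip.

```bash
python3 -m creep '0 0 0 -0.05 0 1.5 52;0 0 0 -0.05 0 2.6 52;0 0 0 -0.05 0 3.17 52;0 0 0 -0.05 0 3.17 52;0 0 0 -0.05 0 3.17 20;0 0 0 -0.05 0 3.17 20;0 0 0 -0.05 0 3.17 20;0 0 0 -0.05 0 3.17 20;0 0 0 -0.05 0 3.17 20' 30
```

```text
time_s: 3.85
position: [0.415, 0.2009, 0.177]
tool_rot: [[0.97, 0.243, 0.003], [0.243, -0.97, -0.0], [0.003, 0.001, -1.0]]
ft_force: [-0.9, -3.7, 8.3]
grip_width: 0.0307
gripper_force: 30.4
```

```bash
python3 -m creep '0 0 0 0 0 -1.5 20;0 0 0 0 0 -3.1 20;0 0 0 -0.2 7.6 -3.1 20;0 0 0 -0.2 7.6 -3.1 20;0 0 0 -0.2 7.6 -3.1 20;0 0 0 -0.2 7.6 -3.1 20;0 0 0 -0.2 7.6 -3.1 20;0 0 0 -0.2 7.6 -3.1 20;0 0 0 -0.2 7.6 -3.1 20'; python3 - <<'E'
from h import *
p=get_image("wrist"); cv2.imwrite("pics/w2.png",p["image"])
s=env.observe();print(s["position"],s["grip_width"],s["ft_force"])
for n in ["spacer","base","spindle_top"]:
  for b in spotter.boxes_of(n,p)[:2]: print(n,b)
E
```

```text
time_s: 4.75
position: [0.4638, -0.0217, 0.2691]
tool_rot: [[0.971, 0.241, 0.0], [0.241, -0.971, 0.0], [0.0, -0.0, -1.0]]
ft_force: [0.2, 0.3, -0.4]
grip_width: 0.0309
gripper_force: 30.3
[ 0.46367291 -0.02104394  0.26905926] 0.031017199741959472 [ 0.19267781  0.62087546 -0.96323971]
spacer {'xy': [320.1, 332.8], 'p': 0.7}
base {'xy': [322.4, 150.1], 'p': 0.97}
base {'xy': [630.5, 116.5], 'p': 0.95}
spindle_top {'xy': [630.5, 118.3], 'p': 0.88}
spindle_top {'xy': [322.8, 150.5], 'p': 0.6}
```

View pics/w2.png

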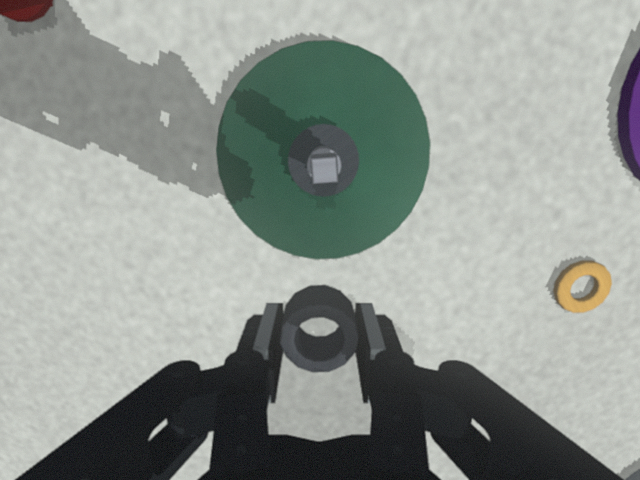

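The view shows the held spacer's ring at about (320,325), the green foot at (323,150) with the spindle's bright square top at (324,168), and the washer at (583,286). I now measure spacer and spindle in this one camera.

```bash
cat >> h.py <<'E'
from scipy.optimize import least_squares
def cloud(p,box):
    x0,y0,x1,y1=box; u,v=np.meshgrid(np.arange(x0,x1),np.arange(y0,y1)); u=u.ravel();v=v.ravel()
    d=p["depth"][v,u]; ok=d>0; u,v,d=u[ok],v[ok],d[ok]
    n=cv2.undistortPoints(np.c_[u,v].astype(float)[:,None],p["intrinsics"],np.array(p["D"]))[:,0]
    c=np.c_[n[:,0]*d,-n[:,1]*d,-d]; V=np.array(p["view"])
    return (c-V[:3,3])@V[:3,:3], u,v,p["image"][v,u].astype(int)
def plane(p,u,v,z): return np.array([unproj(p,(a,b),z) for a,b in zip(u,v)])
def circ(P,r=None):
    f=lambda a:np.hypot(P[:,0]-a[0],P[:,1]-a[1])-(a[2] if r is None else r)
    s=least_squares(f,[*P[:,:2].mean(0),.03],loss="soft_l1",f_scale=.001); return s.x
def tool(s,w): return np.array(s["tool_rot"]).T@np.asarray(w)
E
python3 - <<'E'
from h import *
s=env.observe(); p=get_image("wrist"); R=np.array(s["tool_rot"]); t=np.array(s["position"])
im=p["image"].astype(int); B,G,Rr=im[...,0],im[...,1],im[...,2]
m=((G>Rr*1.35)&(G>B*1.05)).astype(np.uint8); m=cv2.morphologyEx(m,cv2.MORPH_CLOSE,np.ones((5,5)))
c=max(cv2.findContours(m,0,2)[0],key=cv2.contourArea)[:,0]; e=cv2.fitEllipse(c); print("green",e)
C=plane(p,c[::4,0],c[::4,1],.010); k=circ(C); print("base",k,tool(s,np.r_[k[:2],.2]-t)*1e3)
W,u,v,col=cloud(p,(300,145,350,195)); q=(W[:,2]>.062)&(W[:,2]<.085); print("spindle top depth",q.sum(),W[q].mean(0),np.percentile(W[q][:,2],[5,50,95]))
br=col.min(1)>130; uv=np.c_[u,v][br]; print("bright",br.sum(),uv.mean(0),cv2.minAreaRect(uv.astype(np.float32)), tool(s,unproj(p,uv.mean(0),.0715)-t)*1e3)
W,u,v,col=cloud(p,(278,283,362,375)); T=(W-t)@R; 
dk=col.sum(1)<300
print("z hist",np.histogram(T[dk][:,2],bins=np.arange(.14,.2,.004)))
a=T[dk&(abs(T[:,0])<.02)&(abs(T[:,1])<.0155)]; zt=a[:,2].min(); 
for zz in (.152,.154,.156,.158,.16,.162):
    b=a[abs(a[:,2]-zz)<.001]; 
    if len(b)>5: print(zz,len(b),b[:,:2].min(0)*1e3,b[:,:2].max(0)*1e3)
E
```

```text
green ((325.31573486328125, 149.45504760742188), (210.04684448242188, 216.00332641601562), 0.30335450172424316)
base [ 0.52540619 -0.01036762  0.06330659] [62.26768898  5.22449523 68.99581697]
spindle top depth 760 [ 0.52540952 -0.01007465  0.07045796] [0.06869671 0.07065333 0.07178599]
bright 557 [327.98743268 170.04667864] ((329.0, 166.5), (31.0, 26.0), 90.0) [ 62.27251265   5.45115979 197.49578844]
z hist (array([   4,   55,   88,  134, 2840,  689,  639,  537,  423,   28,    0,
          0,    0,    0]), array([0.14 , 0.144, 0.148, 0.152, 0.156, 0.16 , 0.164, 0.168, 0.172,
       0.176, 0.18 , 0.184, 0.188, 0.192, 0.196]))
0.152 18 [ -4.5217768  -14.23986302] [  4.10195066 -14.02925009]
0.154 34 [ -8.68881614 -14.25366808] [  9.30140321 -13.98993997]
0.156 226 [-12.46604256 -14.19767372] [16.35156043 15.47196969]
0.158 2229 [-14.3210303  -14.36397251] [16.64727018 15.49903935]
0.16 458 [-14.10597761 -14.55738134] [16.76115499 15.24435216]
0.162 308 [-10.18043869 -14.7907494 ] [16.96246011 15.31188464]
```

```bash
cat >> h.py <<'E'
def ring(p,s,box,z0,z1,r,rin,colf=None,n0=(0,0)):
    """fit annulus centre in tool frame from depth points with tool z in z0..z1"""
    R=np.array(s["tool_rot"]);t=np.array(s["position"])
    W,u,v,col=cloud(p,box); T=(W-t)@R; q=(T[:,2]>z0)&(T[:,2]<z1)
    if colf is not None: q&=colf(col)
    P=T[q][:,:2]
    best=None
    for a in np.arange(-6,6.01,.25):
        for b in np.arange(-6,6.01,.25):
            d=np.hypot(P[:,0]-n0[0]-a/1e3,P[:,1]-n0[1]-b/1e3); k=((d<r)&(d>rin)).sum()-((d<rin)|((d>r)&(d<r+.004))).sum()
            if best is None or k>best[0]: best=(k,[(a,b)])
            elif k==best[0]: best[1].append((a,b))
    return len(P),best[0],np.mean(best[1],0)+np.array(n0)*1e3,np.median(T[q][:,2])
E
python3 - <<'E'
from h import *
s=env.observe(); p=get_image("wrist"); R=np.array(s["tool_rot"]); t=np.array(s["position"])
print(ring(p,s,(278,270,362,380),.156,.1605,.016,.0097,lambda c:c.sum(1)<330))
W,u,v,col=cloud(p,(290,135,360,200)); T=(W-t)@R
q=(W[:,2]>.0685)&(W[:,2]<.0755); print(q.sum(),"top",T[q].mean(0)*1e3,T[q].min(0)*1e3,T[q].max(0)*1e3)
rr=cv2.minAreaRect((T[q][:,:2]*1e3).astype(np.float32)); print(rr)
W,u,v,col=cloud(p,(200,20,450,280)); T=(W-t)@R; q=(W[:,2]>.0245)&(W[:,2]<.0285)&(col.max(1)-col.min(1)<25); print("boss",q.sum(),T[q].min(0)*1e3,T[q].max(0)*1e3)
print(s["position"],s["time_s"])
E
```

```text
(2967, np.int64(2653), array([1.5 , 1.25]), np.float64(0.15795114093071505))
726 top [ 62.03664062   4.86654604 198.32671314] [ 55.66984784  -1.22751025 195.88370492] [ 68.21248644  11.01326759 200.46949315]
((61.81891632080078, 4.871102333068848), (11.955158233642578, 12.168458938598633), 86.28424072265625)
boss 2768 [ 42.06979105 -14.92163791 240.87804707] [ 81.88169718  24.64594091 244.48058316]
[ 0.46381558 -0.02058683  0.26897754] 5.0
```

```bash
python3 -m creep '0 0 0 1 0.06 0 20;0 0 0 2.01 0.12 0 20;0 0 0 2.01 0.12 0 20;0 0 0 2.01 0.12 0.35 20;0 0 0 2.01 0.12 0.6 20;0 0 0 2.01 0.12 0.7 20;0 0 0 2.01 0.12 0.7 20'; python3 - <<'E'
from h import *
s=env.observe(); p=get_image("wrist"); cv2.imwrite("pics/w3.png",cv2.resize(p["image"][240:420,220:420],(600,540),interpolation=cv2.INTER_CUBIC))
R=np.array(s["tool_rot"]); t=np.array(s["position"])
print(s["position"],s["ft_force"],ring(p,s,(270,260,370,390),.156,.1605,.016,.0097,lambda c:c.sum(1)<330))
W,u,v,col=cloud(p,(280,270,360,380)); T=(W-t)@R
q=(W[:,2]>.062)&(W[:,2]<.076)&(np.hypot(*(T[:,:2]-[.0015,.001]).T)<.0095); print(q.sum(),"top",T[q].mean(0)*1e3,T[q].min(0)*1e3,T[q].max(0)*1e3)
E
```

```text
time_s: 5.75
position: [0.5229, -0.0105, 0.2472]
tool_rot: [[0.97, 0.242, -0.002], [0.242, -0.97, 0.0], [-0.002, -0.001, -1.0]]
ft_force: [0.3, 0.4, -0.4]
grip_width: 0.031
gripper_force: 30.3
[ 0.52287948 -0.01047352  0.24720974] [ 0.26481158  0.42473435 -0.40579817] (3090, np.int64(2631), array([1.5 , 1.25]), np.float64(0.15792041528950534))
166 top [ -1.50616326   0.4348289  176.27314796] [ -7.53517505  -7.64205315 171.61422047] [  0.75358506   6.43511968 178.59166027]
```

View pics/w3.png

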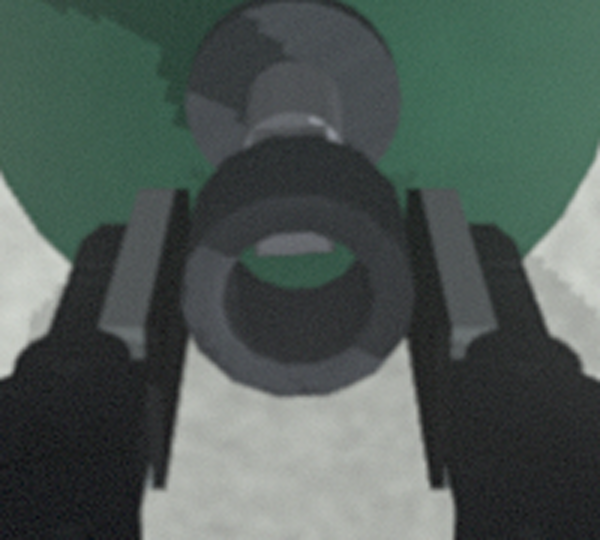

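The crop shows the spindle's end inside the bore, centred on it at about (296,243) against a bore centre near (298,290). I go down gently.

```bash
python3 -m creep '0 0 0 0 0 0.2 20;0 0 0 0 0 0.4 20;0 0 0 0 0 0.55 20;0 0 0 0 0 0.7 20'; python3 -m creep '0 0 0 0 0 0.15 20;0 0 0 0 0 0.3 20;0 0 0 0 0 0.45 20;0 0 0 0 0 0.6 20;0 0 0 0 0 0.6 20'
```

```text
time_s: 6.2
position: [0.5234, -0.0104, 0.2264]
tool_rot: [[0.97, 0.242, -0.0], [0.242, -0.97, 0.0], [-0.0, -0.0, -1.0]]
ft_force: [-0.1, -0.6, -1.3]
grip_width: 0.031
gripper_force: 30.3
time_s: 6.7
position: [0.5234, -0.0104, 0.2083]
tool_rot: [[0.97, 0.242, -0.001], [0.242, -0.97, 0.0], [-0.001, -0.001, -1.0]]
ft_force: [1.3, 0.4, -0.3]
grip_width: 0.0303
gripper_force: 30.2
```

```bash
python3 -m creep '0 0 0 0 0 0.05 20;0 0 0 0 0 0.1 20;0 0 0 0 0 0.13 20;0 0 0 0 0 0.13 20'
```

```text
time_s: 7.1
position: [0.5234, -0.0104, 0.2049]
tool_rot: [[0.97, 0.242, 0.0], [0.242, -0.97, 0.0], [0.0, -0.0, -1.0]]
ft_force: [0.7, 0.7, -1.1]
grip_width: 0.0307
gripper_force: 30.2
```

```bash
python3 -m creep '0 0 0 0 0 0 36;0 0 0 0 0 0 44;0 0 0 0 0 0 50;0 0 0 0 0 -1.2 55;0 0 0 0 0 -2.3 60;0 0 0 -2.94 6.14 -2.3 60;0 0 0 -2.94 6.14 -2.3 60;0 0 0 -2.94 6.14 -2.3 60;0 0 0 -2.94 6.14 -2.3 60;0 0 0 -2.94 6.14 -2.3 60;0 0 0 -2.94 6.14 -2.3 60;0 0 0 -2.94 6.14 -2.3 60'; python3 - <<'E'
from h import *
s=env.observe(); p=get_image("wrist"); 
b=spotter.boxes_of("washer",p); print(b[:2])
w=np.array(unproj(p,b[0]["xy"],.006)); print(w,tool(s,w-s["position"])*1e3)
c=np.array(b[0]["xy"],int); box=(max(c[0]-45,0),max(c[1]-45,0),min(c[0]+45,640),min(c[1]+45,480))
n0=tool(s,w-s["position"])[:2]
cf=lambda c:c[:,2]>1.4*c[:,0]
print(ring(p,s,box,.2,.3,.020,.0097,cf,n0),s["position"],s["ft_force"])
# spacer seated?
q=get_image("top"); W,u,v,col=cloud(q,(285,235,335,280)); k=np.hypot(W[:,0]-.527,W[:,1]+.008)<.03; print(np.histogram(W[k][:,2],bins=np.arange(0,.09,.006)))
E
```

```text
time_s: 8.3
position: [0.4825, -0.2096, 0.2739]
tool_rot: [[0.97, 0.243, -0.0], [0.243, -0.97, 0.001], [-0.0, -0.001, -1.0]]
ft_force: [-0.4, 0.2, -0.5]
grip_width: 0.0599
gripper_force: 0.0
[{'xy': [320.1, 263.8], 'p': 0.9}]
[ 0.47424491 -0.21383078  0.006     ] [ -8.99659108   2.27416148 267.89265244]
(1858, np.int64(762), array([-2.99659108,  1.02416148]), np.float64(0.26851433893619137)) [ 0.48252249 -0.20959247  0.27389196] [-0.3618735   0.18943571 -0.48105261]
(array([  0,   0, 136, 191,  64,   2,  11,  89,  13,   1,   2,  19,  11,
         0]), array([0.   , 0.006, 0.012, 0.018, 0.024, 0.03 , 0.036, 0.042, 0.048,
       0.054, 0.06 , 0.066, 0.072, 0.078, 0.084]))
```

```bash
python3 - <<'E'
from h import *
s=env.observe(); p=get_image("wrist"); print(p["image"].shape)
R=np.array(s["tool_rot"]);t=np.array(s["position"])
W,u,v,col=cloud(p,(250,190,400,330)); T=(W-t)@R; q=(col[:,2]>1.4*col[:,0])&(col[:,2]>60)
print(q.sum(),u[q].min(),u[q].max(),v[q].min(),v[q].max(),T[q].mean(0),np.percentile(T[q],[1,99],axis=0))
E
```

```text
(480, 640, 3)
1858 291 347 221 275 [0.00198477 0.00126233 0.26869729] [[-0.01699903 -0.01684329  0.26707905]
 [ 0.02000165  0.01974624  0.27107558]]
```

```bash
python3 -m creep '0 0 0 0 0 1.5 54;0 0 0 0 0 2.7 52;0 0 0 0 0 3.22 52;0 0 0 0 0 3.22 52;0 0 0 0 0 3.22 25;0 0 0 0 0 3.22 25;0 0 0 0 0 3.22 25;0 0 0 0 0 3.22 25' 40
```

```text
time_s: 9.3
position: [0.4829, -0.2102, 0.1793]
tool_rot: [[0.97, 0.243, 0.003], [0.243, -0.97, -0.001], [0.002, 0.002, -1.0]]
ft_force: [-0.1, 2.3, 6.5]
grip_width: 0.0252
gripper_force: 3.1
```

The fingers closed over the washer's top: tips at 6 mm with only 25 mm between them. I back up, reopen and go lower in steps, watching the force.

```bash
python3 -m creep '0 0 0 0 0 -0.6 25;0 0 0 0 0 -0.6 45;0 0 0 0 0 -0.6 46;0 0 0 0 0 -0.6 46;0 0 0 0 0 -0.6 46'; python3 - <<'E'
from h import *
s=env.observe(); p=get_image("wrist"); R=np.array(s["tool_rot"]);t=np.array(s["position"])
W,u,v,col=cloud(p,(220,190,420,420)); T=(W-t)@R; q=(col[:,2]>1.4*col[:,0])&(col[:,2]>60)
print(t,s["grip_width"],q.sum(),u[q].min(),u[q].max(),v[q].min(),v[q].max(),T[q].mean(0),np.percentile(T[q],[1,99],axis=0))
E
```

```text
time_s: 9.8
position: [0.4824, -0.2105, 0.195]
tool_rot: [[0.97, 0.242, -0.0], [0.242, -0.97, 0.0], [-0.0, -0.0, -1.0]]
ft_force: [-0.0, -0.7, -0.3]
grip_width: 0.046
gripper_force: 0.0
[ 0.4824198  -0.21048018  0.19502354] 0.04598526953913027 3764 278 359 261 336 [0.00305916 0.00129993 0.18978938] [[-0.01627277 -0.01705049  0.18823942]
 [ 0.02095805  0.01959512  0.19266386]]
```

```bash
python3 -m creep '0 0 0 0.03 0 0.4 48;0 0 0 0.03 0 0.7 48;0 0 0 0.03 0 0.7 48'; python3 -m creep '0 0 0 0 0 0.05 48;0 0 0 0 0 0.1 48;0 0 0 0 0 0.1 48'
```

```text
time_s: 10.15
position: [0.483, -0.2101, 0.1725]
tool_rot: [[0.97, 0.242, -0.003], [0.242, -0.97, 0.002], [-0.002, -0.003, -1.0]]
ft_force: [0.3, -0.1, 0.5]
grip_width: 0.0479
gripper_force: 0.0
time_s: 10.45
position: [0.4833, -0.2103, 0.1713]
tool_rot: [[0.97, 0.242, 0.0], [0.242, -0.97, -0.0], [0.0, 0.0, -1.0]]
ft_force: [0.4, 0.5, 0.1]
grip_width: 0.048
gripper_force: 0.0
```

```bash
python3 -m creep '0 0 0 0 0 0 42;0 0 0 0 0 0 38;0 0 0 0 0 0 30;0 0 0 0 0 0 30;0 0 0 0 0 0 30' 30
```

```text
time_s: 10.95
position: [0.4835, -0.2103, 0.1723]
tool_rot: [[0.97, 0.242, 0.001], [0.242, -0.97, -0.001], [0.001, 0.001, -1.0]]
ft_force: [0.0, 1.3, 8.3]
grip_width: 0.0377
gripper_force: 31.4
```

```bash
python3 -m creep '0 0 0 0 0 -1 30;0 0 0 0 0 -2.3 30;0 0 0 0 0 -3.25 30;0 0 0 0.83 -6.15 -3.25 30;0 0 0 0.83 -6.15 -3.25 30;0 0 0 0.83 -6.15 -3.25 30;0 0 0 0.83 -6.15 -3.25 30;0 0 0 0.83 -6.15 -3.25 30;0 0 0 0.83 -6.15 -3.25 30'; python3 - <<'E'
from h import *
s=env.observe(); p=get_image("wrist"); cv2.imwrite("pics/w4.png",p["image"])
R=np.array(s["tool_rot"]);t=np.array(s["position"])
W,u,v,col=cloud(p,(220,230,420,420)); T=(W-t)@R; q=(col[:,2]>1.4*col[:,0])&(col[:,2]>60)&(T[:,2]<.19)
print(t,s["grip_width"],q.sum(),u[q].min(),u[q].max(),v[q].min(),v[q].max(),T[q].mean(0),np.percentile(T[q],[1,99],axis=0))
n,*_=np.linalg.svd(np.c_[T[q][:,:2]-T[q][:,:2].mean(0),T[q][:,2]-T[q][:,2].mean()],full_matrices=False)[2][::-1]; print("normal",n)
W,u,v,col=cloud(p,(280,125,370,210)); T=(W-t)@R
q=(W[:,2]>.0685)&(W[:,2]<.0755); print(q.sum(),"top",T[q].mean(0)*1e3,cv2.minAreaRect((T[q][:,:2]*1e3).astype(np.float32)))
q=(W[:,2]>.042)&(W[:,2]<.050); print("spacer",q.sum(),T[q].min(0)*1e3,T[q].max(0)*1e3,np.median(W[q][:,2]))
E
```

```text
time_s: 11.85
position: [0.4628, -0.0248, 0.2691]
tool_rot: [[0.97, 0.244, 0.001], [0.244, -0.97, -0.0], [0.001, 0.001, -1.0]]
ft_force: [-0.3, -0.2, -1.0]
grip_width: 0.0377
gripper_force: 30.7
[ 0.46279434 -0.02481217  0.26910904] 0.0376537876036419 4784 273 364 283 366 [0.00214984 0.00136652 0.16707484] [[-0.01726772 -0.01692464  0.16554209]
 [ 0.01983713  0.01966998  0.17027696]]
normal [ 0.00335848  0.00166717 -0.99999297]
732 top [ 64.01127186   0.88644301 198.44536976] ((63.771183013916016, 0.8875856399536133), (11.972039222717285, 12.140604972839355), 86.20408630371094)
spacer 2025 [ 47.72028666 -14.00672665 219.17524689] [ 78.96383943  17.44806822 227.05437403] 0.04526453413513739
```

View pics/w4.png

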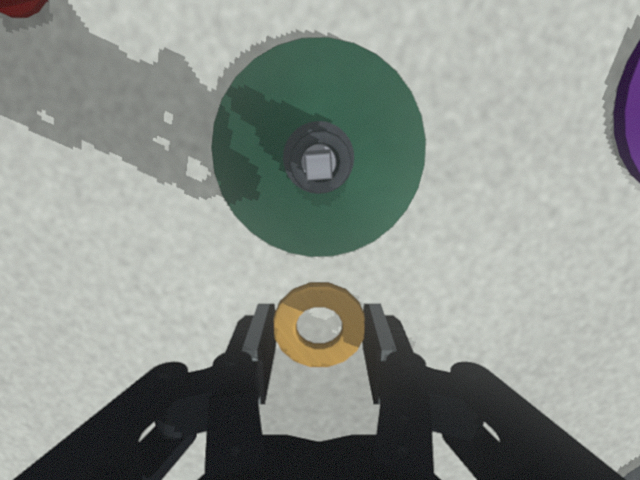

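The washer is held level at about (320,325). The spacer sits home on the foot, its top at about 46 mm, with the spindle top at (318,165).

```bash
python3 -m creep '0 0 0 1.05 0 0 30;0 0 0 2.09 0 0 30;0 0 0 2.09 0 0 30;0 0 0 2.09 0 0.4 30;0 0 0 2.09 0 0.7 30;0 0 0 2.09 0 0.9 30;0 0 0 2.09 0 1.0 30'; python3 -m creep '0 0 0 0 0 0.15 30;0 0 0 0 0 0.3 30;0 0 0 0 0 0.45 30;0 0 0 0 0 0.55 30;0 0 0 0 0 0.6 30;0 0 0 0 0 0.6 30'
```

```text
time_s: 12.6
position: [0.5234, -0.0106, 0.2383]
tool_rot: [[0.97, 0.241, -0.001], [0.241, -0.97, 0.0], [-0.001, -0.001, -1.0]]
ft_force: [0.7, 1.0, -0.5]
grip_width: 0.0378
gripper_force: 30.7
time_s: 13.2
position: [0.5236, -0.01, 0.2207]
tool_rot: [[0.97, 0.242, -0.0], [0.242, -0.97, 0.0], [-0.0, -0.0, -1.0]]
ft_force: [0.2, 0.0, -0.1]
grip_width: 0.0377
gripper_force: 30.7
```

```bash
python3 -m creep '0 0 0 0 0 0.05 30;0 0 0 0 0 0.05 30;0 0 0 0 0 0.05 44;0 0 0 0 0 0.05 50;0 0 0 0 0 0.05 55;0 0 0 0 0 -1 60;0 0 0 0 0 -1.9 65'; python3 -m creep '0 0 0 2.93 -8.6 0 65;0 0 0 2.93 -8.6 0 65;0 0 0 2.93 -8.6 0 65;0 0 0 2.93 -8.6 0 65;0 0 0 2.93 -8.6 0 65;0 0 0 2.93 -8.6 0 65;0 0 0 2.93 -8.6 0 65'; python3 - <<'E'
from h import *
s=env.observe(); p=get_image("wrist"); cv2.imwrite("pics/w5.png",p["image"])
R=np.array(s["tool_rot"]);t=np.array(s["position"])
W,u,v,col=cloud(p,(200,130,440,380)); T=(W-t)@R; q=(col[:,0]>1.8*col[:,2])&(col[:,0]>50)&(W[:,2]<.04)
print(t,q.sum(),u[q].min(),u[q].max(),v[q].min(),v[q].max())
k=q&(W[:,2]>.0215)&(W[:,2]<.028); X=(T[k][:,:2]*1e3).astype(np.float32); print(k.sum(),X.mean(0),cv2.minAreaRect(X),np.median(W[k][:,2]))
q2=get_image("top"); W,u,v,col=cloud(q2,(285,235,335,280)); k=np.hypot(W[:,0]-.527,W[:,1]+.008)<.035; print(np.histogram(W[k][:,2],bins=np.arange(0.024,.09,.004)))
E
```

```text
time_s: 13.9
position: [0.5236, -0.0101, 0.2786]
tool_rot: [[0.97, 0.242, -0.001], [0.242, -0.97, 0.0], [-0.001, -0.001, -1.0]]
ft_force: [0.4, -0.2, -0.5]
grip_width: 0.0649
gripper_force: 0.0
time_s: 14.6
position: [0.5459, 0.2644, 0.2776]
tool_rot: [[0.969, 0.246, 0.0], [0.246, -0.969, 0.0], [0.0, -0.0, -1.0]]
ft_force: [-0.1, -0.8, 0.7]
grip_width: 0.065
gripper_force: 0.0
[0.54587223 0.26440748 0.27760556] 1975 286 348 217 283
1575 [3.371419   0.07200572] ((2.8446381092071533, 0.10498046875), (29.697345733642578, 29.971406936645508), 42.33003616333008) 0.023464920953219833
(array([  3,   1,   2,   2,   1,  18, 143,  49,   2,   0,   1,  22,   9,
         0,   0,   0]), array([0.024, 0.028, 0.032, 0.036, 0.04 , 0.044, 0.048, 0.052, 0.056,
       0.06 , 0.064, 0.068, 0.072, 0.076, 0.08 , 0.084, 0.088]))
```

View pics/w5.png

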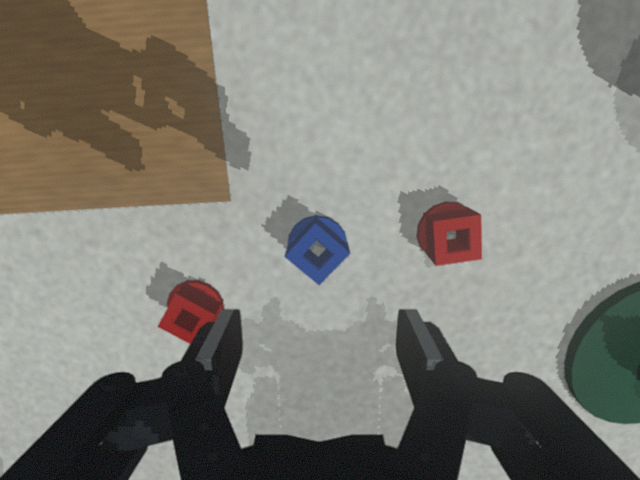

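The view shows the blue bushing at (317,250), standing as a diamond of about 42°. The red ones are at (192,312) and (458,235). I turn +42.3°, which swings the fingers clear of both, and re-measure.

```bash
python3 -m creep '0 0 5.29 0.05 -0.04 0.5 55;0 0 5.29 0.05 -0.04 1 55;0 0 5.29 0.05 -0.04 1 55;0 0 5.29 0.05 -0.04 1 55;0 0 5.29 0.05 -0.04 1 55;0 0 5.29 0.05 -0.04 1 55;0 0 5.29 0.05 -0.04 1 55'; python3 - <<'E'
from h import *
s=env.observe(); p=get_image("wrist"); 
R=np.array(s["tool_rot"]);t=np.array(s["position"])
W,u,v,col=cloud(p,(200,130,440,440)); T=(W-t)@R; q=(col[:,0]>1.8*col[:,2])&(col[:,0]>50)&(W[:,2]<.04)
k=q&(W[:,2]>.0215)&(W[:,2]<.028); X=(T[k][:,:2]*1e3).astype(np.float32); print(k.sum(),X.mean(0),cv2.minAreaRect(X),np.median(W[k][:,2]))
print(t,R.round(3),s["q"])
E
```

```text
time_s: 15.4
position: [0.5477, 0.262, 0.248]
tool_rot: [[0.882, -0.472, -0.0], [-0.472, -0.882, -0.0], [0.0, 0.0, -1.0]]
ft_force: [-0.0, 0.1, 0.4]
grip_width: 0.0549
gripper_force: 0.0
1992 [-0.04028914 -3.105834  ] ((-0.6403570175170898, -3.194178581237793), (29.72804069519043, 30.53331756591797), 89.16290283203125) 0.023456086504385645
[0.54770691 0.2620393  0.24798571] [[ 0.882 -0.472 -0.   ]
 [-0.472 -0.882 -0.   ]
 [ 0.     0.    -1.   ]] [ 1.44101810e+01  3.58241072e+01  7.75058449e+01 -6.05450630e-03
  6.66732535e+01  1.32571015e+02]
```

```bash
python3 -m creep '0 0 0 -0.05 -0.14 1 55;0 0 0 -0.05 -0.14 1.9 54;0 0 0 -0.05 -0.14 2.23 52;0 0 0 -0.05 -0.14 2.23 52;0 0 0 -0.05 -0.14 2.23 40;0 0 0 -0.05 -0.14 2.23 33;0 0 0 -0.05 -0.14 2.23 20;0 0 0 -0.05 -0.14 2.23 20;0 0 0 -0.05 -0.14 2.23 20' 30
```

```text
time_s: 16.35
position: [0.5485, 0.2675, 0.1824]
tool_rot: [[0.881, -0.474, 0.003], [-0.474, -0.881, 0.001], [0.002, -0.002, -1.0]]
ft_force: [-0.4, -0.3, 6.3]
grip_width: 0.0291
gripper_force: 31.2
```

```bash
python3 -m creep '0 0 0 0 0 -1 20;0 0 0 0 0 -2.3 20;0 0 0 0 0 -3.6 20;0 0 -5.76 2.16 10.1 -3.6 20;0 0 -5.76 2.16 10.1 -3.6 20;0 0 -5.76 2.16 10.1 -3.6 20;0 0 -5.76 2.16 10.1 -3.6 20;0 0 -5.76 2.16 10.1 -3.6 20;0 0 -5.76 2.16 10.1 -3.6 20;0 0 -5.76 2.16 10.1 -3.6 20;0 0 -5.76 2.16 10.1 -3.6 20;0 0 -5.76 2.16 10.1 -3.6 20'; python3 - <<'E'
from h import *
s=env.observe(); p=get_image("wrist"); cv2.imwrite("pics/w6.png",p["image"])
R=np.array(s["tool_rot"]);t=np.array(s["position"]); print(t)
W,u,v,col=cloud(p,(220,230,420,420)); T=(W-t)@R; q=(col[:,0]>1.8*col[:,2])&(col[:,0]>50)&(T[:,2]<.19)
zt=np.median(np.sort(T[q][:,2])[:1500]); k=q&(abs(T[:,2]-zt)<.0025); X=(T[k][:,:2]*1e3).astype(np.float32)
print("bush",k.sum(),zt,X.mean(0),cv2.minAreaRect(X),np.percentile(X,[1,99],axis=0))
W,u,v,col=cloud(p,(260,105,380,220)); T=(W-t)@R
q=(W[:,2]>.0685)&(W[:,2]<.0755); print(q.sum(),"top",T[q].mean(0)*1e3,cv2.minAreaRect((T[q][:,:2]*1e3).astype(np.float32)))
q=(W[:,2]>.049)&(W[:,2]<.055)&(col[:,2]>1.3*col[:,0]); print("washer",q.sum(),T[q].min(0)*1e3,T[q].max(0)*1e3,np.median(W[q][:,2]))
E
```

```text
time_s: 17.55
position: [0.4615, -0.0303, 0.2893]
tool_rot: [[0.953, 0.304, 0.001], [0.304, -0.953, 0.0], [0.001, 0.0, -1.0]]
ft_force: [0.9, 0.4, -0.7]
grip_width: 0.029
gripper_force: 30.4
[ 0.46154409 -0.03030354  0.28932448]
bush 3979 0.1584905630916077 [0.91526204 1.3908039 ] ((0.10767841339111328, 1.3606462478637695), (30.83224868774414, 30.09253692626953), 0.19254177808761597) [[-14.55495518 -13.1738884 ]
 [ 15.15532692  15.92755495]]
603 top [6.66445309e+01 1.59612977e-01 2.18686335e+02] ((66.48192596435547, 0.03864717483520508), (11.983607292175293, 11.812002182006836), 89.72482299804688)
washer 3168 [ 45.69028999 -18.8553995  235.94528035] [ 85.3852505   20.23983537 240.31654783] 0.05132878760794851
```

View pics/w6.png

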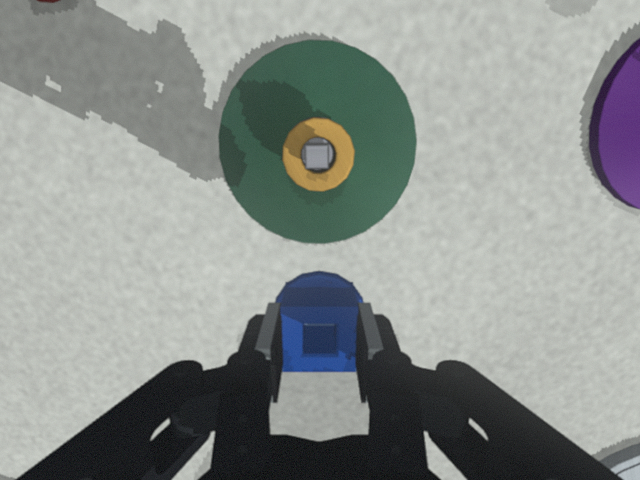

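The view shows the held bushing at (320,340). The washer lies flat on the spacer at (318,155), and the spindle's square lines up with the bushing to within 1°.

```bash
python3 -m creep '0 0 0 1.1 -0.03 0 20;0 0 0 2.2 -0.04 0 20;0 0 0 2.2 -0.04 0 20;0 0 0 2.2 -0.04 0.5 20;0 0 0 2.2 -0.04 0.9 20;0 0 0 2.2 -0.04 1.1 20;0 0 0 2.2 -0.04 1.1 20'; python3 - <<'E'
from h import *
s=env.observe(); print(s["position"],s["ft_force"]); p=get_image("wrist"); cv2.imwrite("pics/w7.png",cv2.resize(p["image"][240:400,220:420],(800,640),interpolation=cv2.INTER_CUBIC)[:600])
E
```

```text
time_s: 18.3
position: [0.5239, -0.008, 0.2554]
tool_rot: [[0.952, 0.306, -0.002], [0.306, -0.952, 0.0], [-0.001, -0.001, -1.0]]
ft_force: [0.5, -0.5, -0.6]
grip_width: 0.0292
gripper_force: 30.4
[ 0.52388345 -0.00803096  0.25538764] [ 0.48049206 -0.45618893 -0.62731358]
```

View pics/w7.png

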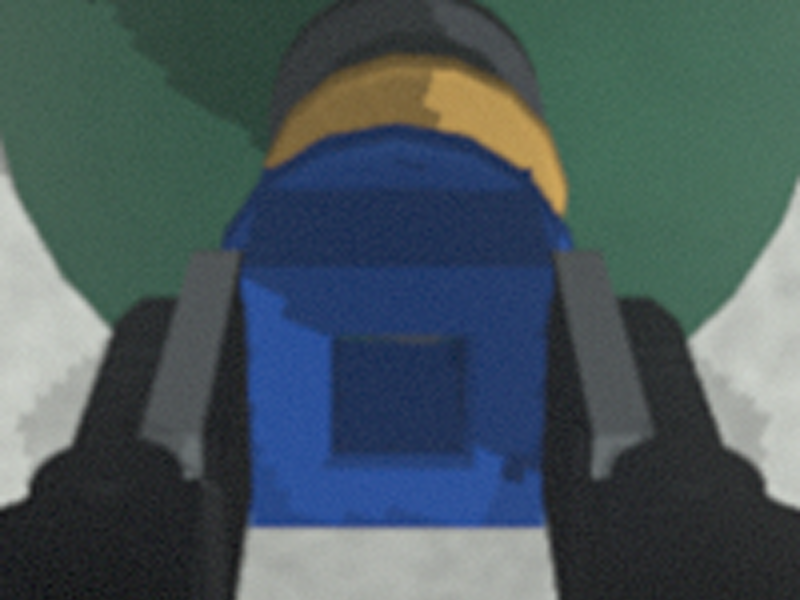

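Through the square hole no spindle shows yet. The washer behind appears some pixels right of the bushing, centred near column 417 against 398, so I measure the sideways offset.

```bash
python3 - <<'E'
from h import *
s=env.observe(); p=get_image("wrist"); R=np.array(s["tool_rot"]);t=np.array(s["position"]); print(t)
im=p["image"].astype(int); B,G,Rr=im[...,0],im[...,1],im[...,2]
m=((G>Rr*1.35)&(G>B*1.05)).astype(np.uint8); c=max(cv2.findContours(m,0,1)[0],key=cv2.contourArea)[:,0]
C=plane(p,c[:,0],c[:,1],.010); T=(C-t)@R
for r in (.0633,.064,.065):
    # keep only points on the outer rim
    d=np.hypot(T[:,0],T[:,1]); k=d>.058; a=circ(T[k],r); print(r,k.sum(),a[:2]*1e3)
W,u,v,col=cloud(p,(220,200,420,400)); T=(W-t)@R
q=(col[:,0]>1.8*col[:,2])&(col[:,0]>50)&(abs(T[:,2]-.1585)<.002); X=T[q]*1e3; print("bush",np.percentile(X,[1,99],axis=0)[:,:2],X[:,:2].mean(0))
q=(col[:,2]>1.3*col[:,0])&(abs(W[:,2]-.0515)<.003); k=circ(T[q][np.hypot(T[q][:,0],T[q][:,1])>.0185] if 0 else T[q],None); P=T[q]*1e3
# outer rim of washer
for y0 in range(-18,22,4):
    w=P[abs(P[:,1]-y0)<1]; print(y0,len(w),w[:,0].max() if len(w) else None)
E
```

```text
[ 0.52404381 -0.00825222  0.25602055]
0.0633 479 [0.79125511 2.74023415]
0.064 479 [0.12457003 2.81442149]
0.065 479 [-1.00934385  3.07780953]
bush [[-14.31649928 -13.29351294]
 [ 15.1429379   15.9701133 ]] [1.15740519 1.34044272]
-18 0 None
-14 32 10.93583089020183
-10 49 15.12622091366891
-6 59 17.633143308853317
-2 66 18.92986605211363
2 52 19.49659696939123
6 68 18.884179922787368
10 64 18.026129507189047
14 71 16.455957613858104
18 59 13.195402984225735
```

```bash
python3 -m creep '0 0 0 0 0.05 0 20;0 0 0 0 0.05 0.06 20;0 0 0 0 0.05 0.1 20;0 0 0 0 0.05 0.13 20;0 0 0 0 0.05 0.13 20'; python3 -m creep '0 0 0 0 0 0.05 20;0 0 0 0 0 0.1 20;0 0 0 0 0 0.1 20'
```

```text
time_s: 18.9
position: [0.5245, -0.0101, 0.252]
tool_rot: [[0.952, 0.305, -0.0], [0.305, -0.952, 0.0], [-0.0, -0.0, -1.0]]
ft_force: [0.1, 1.1, -1.9]
grip_width: 0.0293
gripper_force: 30.3
time_s: 19.2
position: [0.5245, -0.01, 0.2487]
tool_rot: [[0.952, 0.306, -0.001], [0.306, -0.952, 0.0], [-0.0, -0.001, -1.0]]
ft_force: [-0.1, 2.8, -1.1]
grip_width: 0.0292
gripper_force: 30.3
```

The bushing is over the square end with only light force. A small sideways relief, then on down.

```bash
python3 -m creep '0 0 0 0 -0.015 0.07 20;0 0 0 0 -0.015 0.14 20;0 0 0 0 -0.015 0.2 20;0 0 0 0 -0.015 0.25 20;0 0 0 0 -0.015 0.25 20'; python3 -m creep '0 0 0 0 0 0.06 20;0 0 0 0 0 0.12 20;0 0 0 0 0 0.17 20;0 0 0 0 0 0.17 20'
```

```text
time_s: 19.7
position: [0.5244, -0.0098, 0.2413]
tool_rot: [[0.952, 0.305, -0.0], [0.305, -0.952, -0.0], [-0.0, -0.0, -1.0]]
ft_force: [0.2, 0.6, -1.2]
grip_width: 0.0294
gripper_force: 30.4
time_s: 20.1
position: [0.5244, -0.0098, 0.2362]
tool_rot: [[0.952, 0.305, -0.0], [0.305, -0.952, -0.0], [-0.0, -0.0, -1.0]]
ft_force: [-0.5, 1.0, -1.0]
grip_width: 0.0291
gripper_force: 30.4
```

```bash
python3 -m creep '0 0 0 0 0 0.03 20;0 0 0 0 0 0.05 20;0 0 0 0 0 0.05 20'
```

```text
time_s: 20.4
position: [0.5244, -0.0098, 0.2349]
tool_rot: [[0.952, 0.305, -0.0], [0.305, -0.952, -0.0], [-0.0, 0.0, -1.0]]
ft_force: [0.3, -0.4, -0.6]
grip_width: 0.0294
gripper_force: 30.4
```

```bash
python3 -m creep '0 0 0 0 0 0 34;0 0 0 0 0 0 40;0 0 0 0 0 0 50;0 0 0 0 0 -0.8 55;0 0 0 0 0 -1.8 55;0 0 0 -2 0 -2.2 55;0 0 0 -2.2 0 -2.2 55;0 0 0 -2.2 0 -2.2 55;0 0 0 -2.2 0 -2.2 55'; python3 - <<'E'
from h import *
s=env.observe(); p=get_image("wrist"); cv2.imwrite("pics/w8.png",p["image"])
R=np.array(s["tool_rot"]);t=np.array(s["position"]); print(t)
W,u,v,col=cloud(p,(220,60,420,260))
bl=(col[:,0]>1.8*col[:,2])&(col[:,0]>50); print("blue top z",np.histogram(W[bl][:,2],bins=np.arange(.05,.09,.003)))
x=W[bl&(W[:,2]>.07)]; A=np.c_[x[:,:2]-x[:,:2].mean(0),np.ones(len(x))]; print("tilt",np.linalg.lstsq(A,x[:,2],rcond=None)[0])
w=(col[:,2]>1.3*col[:,0])&(W[:,2]>.04)&(W[:,2]<.06); print("washer",w.sum(),np.median(W[w][:,2]))
E
```

```text
time_s: 21.3
position: [0.462, -0.03, 0.3012]
tool_rot: [[0.952, 0.305, 0.001], [0.305, -0.952, -0.0], [0.001, 0.001, -1.0]]
ft_force: [0.5, -0.2, -0.3]
grip_width: 0.0547
gripper_force: 0.0
[ 0.46196885 -0.02997428  0.30119303]
blue top z (array([   1,   66,  866,   16,   15,   22,   15,  127, 2687,   23,    0,
          0,    0]), array([0.05 , 0.053, 0.056, 0.059, 0.062, 0.065, 0.068, 0.071, 0.074,
       0.077, 0.08 , 0.083, 0.086, 0.089]))
tilt [ 0.00143315 -0.00028393  0.07533338]
washer 0 nan
  return _methods._mean(a, axis=axis, dtype=dtype,
  ret = ret.dtype.type(ret / rcount)
```

View pics/w8.png

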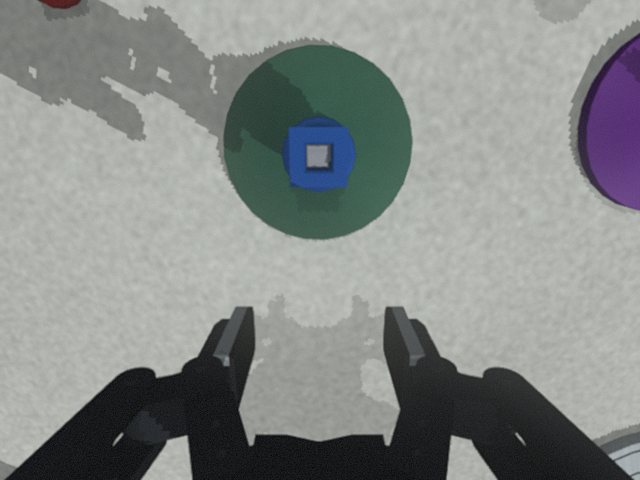

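The bushing sits level at (319,157), its top at 75.3 mm and flange at 57–58 mm (76 and 58 expected), with the spindle's square showing in its hole. All three parts are home and released, so I hand in.

```bash
python3 -c "
from rig import job
print(job.close_job())"
```

```text
the job is handed in; nothing more can be done
None
```

The spacer, washer and bushing (flange down) are threaded in that order on the green foot's spindle, released and seated to within about 1 mm by camera depth. Force readings stayed under 9 N, it took about 21 s of robot time, and I handed the job in without touching the bowl, paint jar or brush.

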